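# Date-stamp the unmarked carton and hold the impression

### The job

One of the two closed cartons lying flat on the table has an empty white label; the other's label already carries red print and must be left alone. Pick up the red-capped self-inking stamp, stand it squared up on the empty label, wholly inside the label, then push its cap all the way down, firmly but without crushing or shifting the carton, and do not press the stamp down anywhere else. Finish while still holding the cap fully down: do not let go.

Things in the scene. Friction and masses are not known exactly. Their poses are not given: they have to be found in the camera images.
- stamp: self-inking stamp, upright, 80 mm tall, 0.14 kg: black body, foot 35 x 58 mm (x, y), red cap. Origin: centre of the foot's underside, z up, y along the foot's long side. Cap 35 x 57 mm (x, y), z = 56 to 80 mm, upright sides: grip it across the 35 mm (along x) and lift the stamp by it. Below it the black body walls reach up to z = 40 mm at x = +-17 mm
- stamp_cap (a joint): travel of the red cap down into the stamp's body, m: 0 = up, 0.014 = fully down. Sprung up: it starts to move at 5 N and is fully down at 14 N; fingers that grip the cap go down with it
- cap_top (a point): centre of the top of the red cap, z = 80 mm in the stamp's frame while the cap is up; it goes down with the cap
- carton_blank: closed green and white folding carton, 83 x 122 x 39 mm (x, y, z), lying flat and loose on the table, 0.25 kg; its white label has a thin black border and is empty. Origin at the centre of the underside, z up. The stamp on it is to be pushed with less than 45 N
- blank_label (a point): centre of the empty white label, on top of carton_blank, 39 mm above the table. The label is 56 x 80 mm (x, y), axes along the carton's: the long side of the stamp's foot goes along y, either way round
- carton_marked: closed green and white folding carton of the same size, lying flat and loose, whose white label already carries red printed bars. Not to be touched. Origin at the centre of the underside
Things that resemble listed ones, but are neither listed nor needed, are in the scene too. What is shaped like the stamp but yellow is not meant.

How it is judged:
On the way, in this order (a step that is already met when the one before it is completed fails the run):
1. the stamp is lifted off the table, cap up (height (world z) of stamp above 0.03 m and value of joint stamp_cap below 0.006 m and contact force between stamp and the fingers above 1 N), for 0.1 s.
2. the stamp stands on the empty label with its cap pushed down (x of stamp in the frame of blank_label between -0.011 and 0.011 m and y of stamp in the frame of blank_label between -0.012 and 0.012 m and z of stamp in the frame of blank_label between -0.005 and 0.005 m and angle between the x axis of stamp and the x axis of blank_label, either way round below 0.21 rad and angle between stamp's own z axis and vertical below 0.1 rad and value of joint stamp_cap above 0.0115 m and contact force between stamp and carton_blank above 8 N), for 0.3 s.
At the end, for the whole second after the job is handed in: Stamp upright (0.1 rad) on the empty label, centred within 11 mm across and 12 mm along it, square within 0.21 rad; fingers hold the cap 11.5 mm or more down, over 8 N on the carton, which lies flat within 30 mm of its start; printed carton within 15 mm of its start (all of step 2 and contact force between stamp and the fingers above 3 N and distance of carton_blank from where it was at the start of the episode below 0.03 m and angle between carton_blank's own z axis and vertical below 0.06 rad and distance of carton_marked from where it was at the start of the episode below 0.015 m); the arm keeps its last pose, push and grip.
It fails at once if the stamp is pressed down (over 7 mm) away from the empty label (value of joint stamp_cap above 0.007 m and (horizontal distance between stamp and blank_label above 0.03 m or z of stamp in the frame of blank_label above 0.03 m)).
It fails at once if the carton is crushed (over 45 N) (contact force between stamp and carton_blank above 45 N).
It fails at once if the printed carton is moved (distance of carton_marked from where it was at the start of the episode above 0.02 m).
It also fails if it takes over 38 s, if anything falls off the work surface, if the arm or the gripper's body presses on something with over 40 N, if the wrist force passes 120 N, or if a joint passes its speed limit or range.

### The arm

A 6-joint arm with a two-finger parallel gripper is mounted at the origin on a cart in front of the work surface, level with it; the furniture and walls round the work are solid. World frame = base frame: x ahead of the robot, y to its left, z up, the work surface at z = 0. Lengths are in m, angles in rad, forces in N, time in s.
With the tool pointing down it reaches from about 0.3 to 0.775 m from the base axis. Payload 14.6 kg.
Tool frame: the origin (TCP) lies on the mounting face of the last link; the fingertips stand 199 mm ahead of it and the grasp point (between the pads) lies 180 mm ahead of it; z points along the fingers, y is the line along which they close (so a half turn about z gives the same grasp; the last joint's range is limited). The gripper opens to 94 mm and grips with 3 to 60 N. Pads are 16 mm wide; open, the fingers measure 119 mm over their backs; the gripper's body (75 mm by 177 mm) begins 78 mm behind the grasp point.
Start: joints at [-1.383, 0.3, 1.521, -0, 1.321, -0.067], TCP at [0.139, -0.532, 0.405] pointing down, gripper open.
Joint ranges: [-3.03, 3.03], [-0.79, 2.21], [0.23, 2.52], [-1.04, 4.18], [0, 3.07], [-2.55, 2.55]. Speed limits (rad/s): [2.22, 2.22, 2.57, 3.14, 3.14, 3.14].

### API

Orientations are given as [roll, pitch, yaw] about the fixed x, y, z axes, in that order (R = Rz(yaw) Ry(pitch) Rx(roll)).
In Python, from station import telemetry, cams, workorder, finder gives the robot as it stands.
- The arm moves only by the tool jog_arm, never from a script. Its argument "rows" is a list of rows, each an object with "gripper": the finger opening in m, from 0 to 0.094; "slide": the shift along the tool's x, y, z in m, a list of three; "spin": the turn about the tool's z in rad. In form: [{"gripper": gripper, "slide": [tx, ty, tz], "spin": spin}, ...]. A call has 1 to 8 rows; each row is the pose to reach, as a shift and turn from the pose commanded when the call began, along the tool's axes at that moment; what a row does not reach only later rows make up. A row lasts 1/10 s, in which the tool goes at most 50 mm and 8.59 degrees, less where a joint would pass 70% of its speed; a pose out of reach is approached as far as the arm can. A call with a gripper value outside its range is refused whole. The fingers move at their own pace and stop on an object; "squeeze" is the grip in N (left out, the last holds). Time passes only in rows, so rows that repeat a pose let the fingers close. It gives the time, the measured TCP pose, the force, the opening and the grip force at its end, in the units of the state.
- telemetry.get_obs(): the state, without advancing time (a new reading comes with each control period).
- cams.camera(name): name is "side" or "top" or "wrist"; returns (picture, depth): 420x560x3 uint8, red, green, blue; 420x560 float32, m along the optical axis (not along the pixel's ray), 0 where there is no reading.
- cams.camera_info(name): a dict with "camera_matrix" (3x3 intrinsics, pixels), "R" (3x3) and "t" (3): a world point X has camera coordinates R X + t; the wrist camera has in their place "tool_from_camera" (4x4, takes a point from camera to tool coordinates, whose origin is the TCP and whose axes are the flange's). Camera axes: x right, y down, z forward; pixel columns grow to the right and rows downward; lengths in m; the calibration is good to about 2 mm. A picture is of the moment at which its call begins: read the wrist's pose just before it. camera_info takes no time and is no camera call.
- workorder.hand_in(): hands the job in; it is judged then, once.
Trained networks look in the newest picture that a camera, given by its name, has taken for a name from the list of things; names that differ only in an ending like _2 or _b are one class to them, and where a whole thing is asked for, a point or a joint stands for the part that bears it (a point fixed in the world has none). Each returns a list of dicts, best first, with "confidence" (0 to 1); they miss things now and then, are a little off and sometimes report something else, mostly with a low value. They report only what shows in the picture. A call takes as long as a camera call. They do not tell look-alikes from the thing itself.
- finder.find_in(target, camera): "point" ([x, y, z] in m, in world coordinates, good to about 4 mm: the middle of the surface that is visible of it).
- finder.masks_of(target, camera): "region" (420x560 bool, what is visible of it).
The state is a dict: "time_s": time; "qpos": joint angles; "joint_vel": joint speeds; "tau": joint torques, N m; "ee_pos": TCP position; "eef_rot": TCP orientation; "force": force on the tool from outside, world axes, zero at the start; "moment": the same for the moment, N m; "grip_width": finger opening in m; "grip_force": force on a finger pad.
Only numpy, scipy, OpenCV 4.12 (cv2) and the standard library are available. Lean on these libraries where they do the work, as an engineer would, in place of code of your own. Each camera call takes 0.05 s, during which the arm holds its last target. There are 200 camera calls.

## Working session

There is one attempt and no reset: what is moved stays moved. The work goes in short steps, Python scripts to look and compute and a tool call to move; the robot and the scene stay as the last step left them, time stands still between calls to the robot, and variables do not carry over. Pictures are saved under pics/ and viewed, at most 10 in all, crops included, and the job is handed in when it is done.

Besides the shell and the picture viewer there is one more tool, called as name(argument=value, ...) on one line, values as JSON. jog_arm: Moves the arm, as the interface text tells. Its arguments: {"type":"object","properties":{"rows":{"type":"array","items":{"type":"object","properties":{"gripper":{"type":"number"},"slide":{"type":"array","items":{"type":"number"}},"spin":{"type":"number"}}}},"squeeze":{"type":"number"}},"required":["rows"]}

```bash
mkdir -p pics
python3 - <<'E'
from station import telemetry, cams, finder
import cv2,numpy as np
o=telemetry.get_obs();print({k:np.round(o[k],3).tolist() for k in o})
ims=[]
for c in ["top","side"]:
    im,d=cams.camera(c);np.savez(f"{c}.npz",im=im,d=d)
    i=cams.camera_info(c);print(c,np.round(i['camera_matrix'],1).tolist(),np.round(i['R'],3).tolist(),np.round(i['t'],3).tolist())
    cv2.imwrite(f"pics/{c}.png",im[:,:,::-1])
    for n in ["stamp","cap_top","carton_blank","carton_marked","blank_label"]:
        try: print(n,[(np.round(r['point'],3).tolist(),round(r['confidence'],2)) for r in finder.find_in(n,c)])
        except Exception as e: print(n,e)
print({k:np.round(v,3).tolist() for k,v in cams.camera_info("wrist").items()})
E
```

```text
{'time_s': 0.0, 'qpos': [-1.383, 0.3, 1.522, -0.0, 1.321, -0.067], 'joint_vel': [-0.002, 0.001, 0.003, -0.0, -0.001, 0.0], 'tau': [0.002, -53.181, -35.274, 0.071, 0.024, -0.0], 'ee_pos': [0.139, -0.532, 0.404], 'eef_rot': [-3.14, -0.0, 0.255], 'force': [-0.266, 0.115, 0.594], 'moment': [-0.048, 0.033, 0.004], 'grip_force': 0.0, 'grip_width': 0.094}
top [[407.6, 0.0, 279.9], [0.0, 407.6, 212.7], [0.0, 0.0, 1.0]] [[-0.027, -1.0, -0.009], [-0.998, 0.027, -0.061], [0.062, 0.007, -0.998]] [-0.039, 0.465, 0.884]
stamp [([0.503, -0.212, 0.073], 0.93), ([0.406, -0.246, 0.076], 0.88), ([0.502, -0.214, 0.078], 0.28)]
cap_top [([0.506, -0.216, 0.08], 0.65), ([0.406, -0.255, 0.082], 0.63)]
carton_blank [([0.437, -0.029, 0.041], 0.67)]
carton_marked [([0.476, 0.171, 0.039], 0.91)]
blank_label [([0.44, -0.033, 0.037], 0.86)]
side [[505.0, 0.0, 278.5], [0.0, 505.0, 202.9], [0.0, 0.0, 1.0]] [[0.999, -0.05, 0.006], [-0.018, -0.467, -0.884], [0.047, 0.883, -0.468]] [-0.489, 0.058, 0.909]
stamp [([0.48, 0.136, 0.038], 0.74), ([0.408, -0.264, 0.04], 0.64), ([0.507, -0.241, 0.046], 0.58)]
cap_top [([0.402, -0.269, 0.07], 0.67), ([0.505, -0.241, 0.071], 0.65)]
carton_blank [([0.438, -0.064, 0.038], 0.59)]
carton_marked [([0.477, 0.133, 0.042], 0.86)]
blank_label [([0.445, -0.059, 0.042], 0.91)]
{'camera_matrix': [[317.96, 0.0, 281.43], [0.0, 317.96, 210.348], [0.0, 0.0, 1.0]], 'tool_from_camera': [[0.001, -0.96, -0.28, 0.084], [1.0, 0.0, 0.001, -0.001], [-0.001, -0.28, 0.96, 0.022], [0.0, 0.0, 0.0, 1.0]]}
```

View pics/top.png

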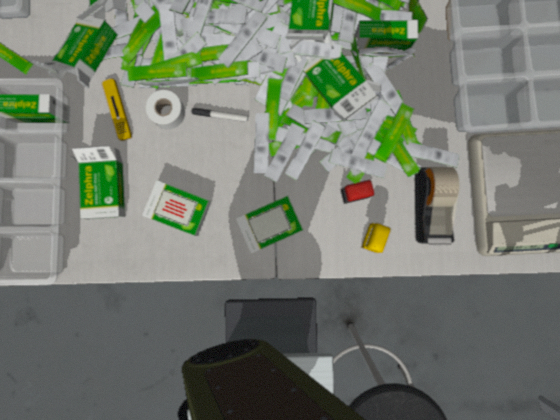

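View pics/side.png

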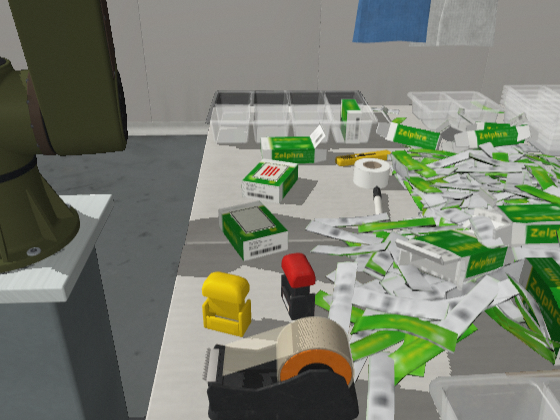

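Top view: red stamp's cap is at (357,190), the yellow decoy at (376,237), the empty label at (268,224), the printed carton at (177,207), and a tape dispenser at (437,205). The side view agrees: red cap at (298,270), blank label at (250,222). I'll measure these precisely now.

```bash
cat > h.py <<'E'
import numpy as np,cv2
from station import cams
def info(c):
    i=cams.camera_info(c);return np.array(i['camera_matrix']),np.array(i['R']),np.array(i['t'])
def cloud(c,d):
    K,R,t=info(c);v,u=np.indices(d.shape)
    P=np.stack([(u-K[0,2])/K[0,0]*d,(v-K[1,2])/K[1,1]*d,d],-1)
    return (P-t)@R
def onplane(c,uv,z):
    K,R,t=info(c);C=-R.T@t
    r=np.c_[np.atleast_2d(uv),np.ones(len(np.atleast_2d(uv)))]@np.linalg.inv(K).T@R
    return C+r*((z-C[2])/r[:,2])[:,None]
def redmask(im):
    h=cv2.cvtColor(im,cv2.COLOR_RGB2HSV);return (((h[...,0]<8)|(h[...,0]>172))&(h[...,1]>150)&(h[...,2]>70))
def comps(m,mn=60):
    n,l,s,c=cv2.connectedComponentsWithStats(m.astype(np.uint8));return [(l==k) for k in range(1,n) if s[k,4]>mn]
def rect(xy):
    (cx,cy),(a,b),_=r=cv2.minAreaRect(np.float32(xy*1000));p=cv2.boxPoints(r);e=[p[1]-p[0],p[2]-p[1]]
    L=max(e,key=np.linalg.norm);return np.round([cx,cy],1),round(a,1),round(b,1),'long-axis deg',round(np.degrees(np.arctan2(L[1],L[0])),1)
E
python3 - <<'E'
from h import *
from station import finder
for c in ["top","side"]:
    z=np.load(c+".npz");im,d=z['im'],z['d'];P=cloud(c,d)
    for m in comps(redmask(im)):
        Q=P[m];print(c,'red',m.sum(),Q.mean(0).round(3),np.percentile(Q[:,2],[5,50,95]).round(3))
        t=Q[Q[:,2]>np.percentile(Q[:,2],95)-.008];print('  toprect depth',rect(t[:,:2]))
    cams.camera(c)
    for n in ["blank_label","carton_blank","stamp","cap_top"]:
        for r in finder.masks_of(n,c)[:3]:
            m=r['region'];Q=P[m&(d>0)];zz=np.median(Q[:,2])
            print(c,n,round(r['confidence'],2),m.sum(),np.median(Q,0).round(3),rect(Q[abs(Q[:,2]-zz)<.012][:,:2]))
z=np.load("top.npz");im,d=z['im'],z['d'];P=cloud("top",d)
for n,(x0,x1,y0,y1) in dict(disp=(.35,.6,-.5,-.3),pile=(.55,.65,-.3,.1),near=(.35,.6,-.3,-.15)).items():
    k=(P[...,0]>x0)&(P[...,0]<x1)&(P[...,1]>y0)&(P[...,1]<y1)&(d>0);print(n,P[k][:,2].max().round(3),np.percentile(P[k][:,2],[50,98]).round(3))
# white label: inner bright region on carton
h=cv2.cvtColor(im,cv2.COLOR_RGB2HSV)
cv2.imwrite("pics/crop.png",np.hstack([cv2.resize(im[190:260,230:310,::-1],None,fx=5,fy=5,interpolation=cv2.INTER_CUBIC),cv2.resize(im[165:235,325:400,::-1],None,fx=5,fy=5,interpolation=cv2.INTER_CUBIC)]))
E
```

```text
top red 423 [ 0.501 -0.215  0.077] [0.068 0.078 0.082]
  toprect depth (array([ 501.9, -216.3]), 30.4, 53.3, 'long-axis deg', np.float32(-77.5))
top blank_label 0.23 460 [ 0.502 -0.215  0.078] (array([ 503.2, -216.1]), 34.9, 55.8, 'long-axis deg', np.float32(-78.4))
top carton_blank 0.58 2172 [ 0.439 -0.026  0.039] (array([439.1, -26.4]), 81.7, 122.6, 'long-axis deg', np.float32(-67.0))
top stamp 0.94 588 [ 0.5   -0.212  0.077] (array([ 503.2, -216.1]), 34.9, 55.8, 'long-axis deg', np.float32(-78.4))
top stamp 0.78 628 [ 0.404 -0.247  0.076] (array([ 404.1, -252.1]), 33.6, 56.8, 'long-axis deg', np.float32(-22.3))
top cap_top 0.74 475 [ 0.502 -0.215  0.078] (array([ 502.8, -216.1]), 34.9, 55.4, 'long-axis deg', np.float32(-77.2))
top cap_top 0.62 2146 [ 0.438 -0.027  0.039] (array([438.9, -26.8]), 81.9, 122.3, 'long-axis deg', np.float32(-67.6))
top cap_top 0.56 439 [ 0.404 -0.25   0.078] (array([ 403.1, -251.8]), 33.5, 54.3, 'long-axis deg', np.float32(-22.6))
side red 870 [ 0.504 -0.234  0.076] [0.06  0.077 0.082]
  toprect depth (array([ 486.7, -500.2]), 602.1, 41.2, 'long-axis deg', np.float32(86.3))
side blank_label 0.9 2933 [ 0.441 -0.06   0.04 ] (array([440.5, -28.9]), 83.5, 125.9, 'long-axis deg', np.float32(-67.6))
side carton_blank 0.63 3009 [ 0.441 -0.059  0.04 ] (array([440.5, -28.9]), 83.5, 126.0, 'long-axis deg', np.float32(-67.6))
side stamp 0.85 2517 [ 0.406 -0.266  0.046] (array([ 405.4, -257.8]), 33.1, 58.0, 'long-axis deg', np.float32(-19.9))
side stamp 0.83 1920 [ 0.503 -0.241  0.045] (array([ 505.3, -220.4]), 33.6, 58.7, 'long-axis deg', np.float32(-78.0))
side cap_top 0.92 1589 [ 0.406 -0.266  0.07 ] (array([ 405.7, -258.1]), 33.0, 56.7, 'long-axis deg', np.float32(-23.6))
side cap_top 0.85 1004 [ 0.503 -0.239  0.075] (array([ 503.3, -224.4]), 32.2, 52.6, 'long-axis deg', np.float32(-73.7))
disp 0.107 [0.018 0.102]
pile 0.097 [0.018 0.041]
near 0.084 [0.001 0.08 ]
```

View pics/crop.png

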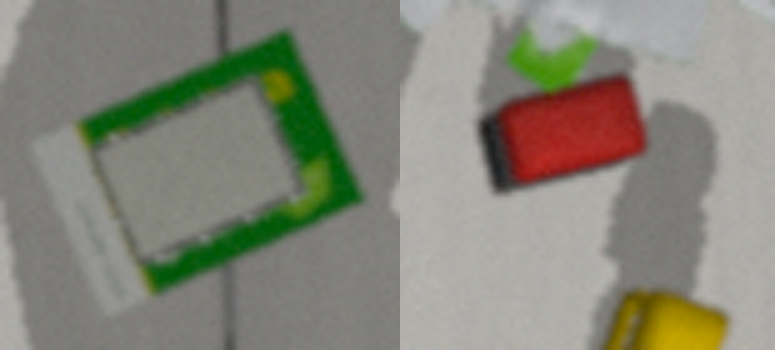

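jog_arm(rows=[{"gripper": 0.065,"slide": [0.432,-0.213,0],"spin": -1.525},{"gripper": 0.065,"slide": [0.432,-0.213,0],"spin": -1.525},{"gripper": 0.065,"slide": [0.432,-0.213,0],"spin": -1.525},{"gripper": 0.065,"slide": [0.432,-0.213,0],"spin": -1.525},{"gripper": 0.065,"slide": [0.432,-0.213,0],"spin": -1.525},{"gripper": 0.065,"slide": [0.432,-0.213,0],"spin": -1.525},{"gripper": 0.065,"slide": [0.432,-0.213,0],"spin": -1.525},{"gripper": 0.065,"slide": [0.432,-0.213,0],"spin": -1.525}])

```text
time_s: 1.9
ee_pos: [0.4425, -0.2689, 0.4049]
eef_rot: [3.141, 0.0, 1.461]
force: [-0.4, -1.0, -0.4]
grip_width: 0.065
grip_force: 0.0
```

jog_arm(rows=[{"gripper": 0.065,"slide": [0.058,0.054,0],"spin": -0.319},{"gripper": 0.065,"slide": [0.058,0.054,0],"spin": -0.319},{"gripper": 0.065,"slide": [0.058,0.054,0],"spin": -0.319},{"gripper": 0.065,"slide": [0.058,0.054,0],"spin": -0.319}])

```text
time_s: 2.3
ee_pos: [0.5017, -0.219, 0.4044]
eef_rot: [-3.141, -0.0, 1.774]
force: [-0.4, -0.5, 0.4]
grip_width: 0.0647
grip_force: 0.0
```

```bash
cat >> h.py <<'E'
from scipy.spatial.transform import Rotation as Ro
def wrist():
    from station import telemetry
    o=telemetry.get_obs();im,d=cams.camera("wrist");i=cams.camera_info("wrist")
    T=np.eye(4);T[:3,:3]=Ro.from_euler('xyz',o['eef_rot']).as_matrix();T[:3,3]=o['ee_pos'];T=T@np.array(i['tool_from_camera'])
    K=np.array(i['camera_matrix']);v,u=np.indices(d.shape)
    P=np.stack([(u-K[0,2])/K[0,0]*d,(v-K[1,2])/K[1,1]*d,d],-1)@T[:3,:3].T+T[:3,3]
    return o,im,d,P,T,K
E
python3 - <<'E'
from h import *
o,im,d,P,T,K=wrist();print(o['ee_pos'],o['eef_rot'],o['time_s'])
cv2.imwrite("pics/w1.png",im[:,:,::-1]);np.savez("w1.npz",im=im,d=d,P=P)
for m in comps(redmask(im)):
    Q=P[m&(d>0)];zt=np.percentile(Q[:,2],95);t=Q[Q[:,2]>zt-.006];print(m.sum(),Q.mean(0).round(3),zt,rect(Q[:,:2]),rect(t[:,:2]))
E
```

```text
[ 0.50167037 -0.21903224  0.40442248] [-3.14114728e+00 -1.58167370e-04  1.77390588e+00] 2.3
1692 [ 0.505 -0.215  0.075] 0.0786218044443957 (array([ 506., -217.]), 32.8, 53.6, 'long-axis deg', np.float32(-78.4)) (array([ 506.8, -218. ]), 31.2, 51.2, 'long-axis deg', np.float32(-78.9))
```

View pics/w1.png

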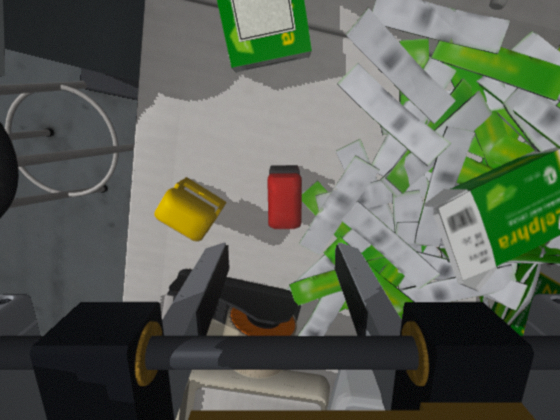

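Wrist view: the red cap at (284,197) sits centred between the fingers, with the yellow decoy off to the left at (190,208). Both views put the cap top at 0.079–0.080 m, which matches. Next I descend with the fingertips at z≈0.058, so they clear the body walls once the cap is down.

jog_arm(rows=[{"gripper": 0.065,"slide": [0.001,0.004,0.04],"spin": 0.002},{"gripper": 0.065,"slide": [0.001,0.004,0.08],"spin": 0.002},{"gripper": 0.065,"slide": [0.001,0.004,0.115],"spin": 0.002},{"gripper": 0.065,"slide": [0.001,0.004,0.135],"spin": 0.002},{"gripper": 0.065,"slide": [0.001,0.004,0.147],"spin": 0.002},{"gripper": 0.065,"slide": [0.001,0.004,0.147],"spin": 0.002}])

```text
time_s: 2.95
ee_pos: [0.5047, -0.2182, 0.2568]
eef_rot: [-3.14, -0.001, 1.77]
force: [0.3, -0.5, 0.5]
grip_width: 0.065
grip_force: 0.0
```

jog_arm(rows=[{"gripper": 0.045,"slide": [0,0,0],"spin": 0},{"gripper": 0.03,"slide": [0,0,0],"spin": 0},{"gripper": 0.02,"slide": [0,0,0],"spin": 0},{"gripper": 0.02,"slide": [0,0,0],"spin": 0},{"gripper": 0.02,"slide": [0,0,0],"spin": 0},{"gripper": 0.02,"slide": [0,0,0],"spin": 0}], squeeze=45)

```text
time_s: 3.55
ee_pos: [0.5054, -0.2175, 0.2581]
eef_rot: [3.141, 0.001, 1.772]
force: [-0.3, 0.0, 4.3]
grip_width: 0.0346
grip_force: 44.9
```

jog_arm(rows=[{"gripper": 0.02,"slide": [0,0,-0.015],"spin": 0},{"gripper": 0.02,"slide": [0,0,-0.04],"spin": 0},{"gripper": 0.02,"slide": [0,0,-0.08],"spin": 0},{"gripper": 0.02,"slide": [0,0,-0.11],"spin": 0},{"gripper": 0.02,"slide": [0,0,-0.11],"spin": 0},{"gripper": 0.02,"slide": [0,0,-0.11],"spin": 0}])

```text
time_s: 4.15
ee_pos: [0.5051, -0.2174, 0.3672]
eef_rot: [-3.142, -0.0, 1.772]
force: [0.2, 0.4, -1.8]
grip_width: 0.0347
grip_force: 44.9
```

Run:
```python
from h import *
o,im,d,P,T,K=wrist();print(o['ee_pos'],o['eef_rot'],o['force'],o['time_s'],o['grip_width'])
cv2.imwrite("pics/w2.png",im[:,:,::-1])
R=Ro.from_euler('xyz',o['eef_rot']).as_matrix()
for m in comps(redmask(im)):
    Q=(P[m&(d>0)]-o['ee_pos'])@R;print('red in tool',m.sum(),Q.mean(0).round(4),Q.min(0).round(3),Q.max(0).round(3))
# empty label / carton from wrist w1 cloud & now
np.savez("w2.npz",im=im,d=d,P=P)
sub=(abs(P[...,2]-.039)<.008)&(P[...,0]>.35)&(P[...,0]<.53)&(P[...,1]>-.12)&(P[...,1]<.06)&(d>0)
for m in comps(sub,400): print('carton top',m.sum(),P[m].mean(0).round(3),rect(P[m][:,:2]),np.argwhere(m).min(0),np.argwhere(m).max(0))
```

```text
[ 0.50514701 -0.21737277  0.36724723] [-3.14155135e+00 -4.18268002e-05  1.77185684e+00] [ 0.17444178  0.42200562 -1.80144887] 4.15 0.03474278237142758
red in tool 5456 [0.0053 0.002  0.1835] [-0.132 -0.032  0.178] [0.028 0.019 0.364]
carton top 5147 [ 0.455 -0.066  0.036] (array([456.1, -62.3]), 82.2, 49.4, 'long-axis deg', np.float32(22.3)) [  0 206] [ 63 310]
```

View pics/w2.png

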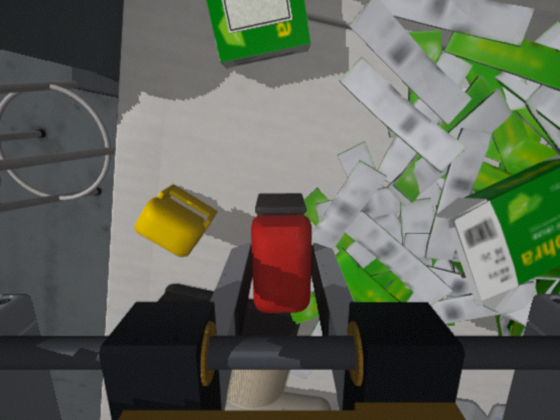

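The wrist view shows the red-capped stamp held upright at (281,260), with its black foot at (280,203). The blank carton is at the top edge, around (258,30). I'll move to a spot next to it where the whole label is visible.

jog_arm(rows=[{"gripper": 0.02,"slide": [0.03,-0.002,0],"spin": -0.06},{"gripper": 0.02,"slide": [0.06,-0.004,0],"spin": -0.12},{"gripper": 0.02,"slide": [0.085,-0.006,0],"spin": -0.17},{"gripper": 0.02,"slide": [0.099,-0.006,0],"spin": -0.192},{"gripper": 0.02,"slide": [0.099,-0.006,0],"spin": -0.192},{"gripper": 0.02,"slide": [0.099,-0.006,0],"spin": -0.192}])

```text
time_s: 4.8
ee_pos: [0.4799, -0.1221, 0.3672]
eef_rot: [-3.141, -0.0, 1.963]
force: [0.1, -0.9, -1.6]
grip_width: 0.0344
grip_force: 44.9
```

Run:
```python
from h import *
o,im,d,P,T,K=wrist();print(o['ee_pos'],o['eef_rot'],o['time_s'])
cv2.imwrite("pics/w3.png",im[:,:,::-1]);np.savez("w3.npz",im=im,d=d,P=P,T=T,K=K)
sub=(abs(P[...,2]-.039)<.007)&(P[...,0]>.35)&(P[...,0]<.53)&(P[...,1]>-.12)&(P[...,1]<.07)&(d>0)
for m in comps(sub,800): print('carton top',m.sum(),P[m].mean(0).round(3),rect(P[m][:,:2]))
h=cv2.cvtColor(im,cv2.COLOR_RGB2HSV)
w=sub&(h[...,1]<60)&(h[...,2]>110)
for m in comps(w,800): print('white',m.sum(),P[m].mean(0).round(4),rect(P[m][:,:2]),np.argwhere(m).min(0),np.argwhere(m).max(0))
# top camera label
z=np.load("top.npz");print('top crop centre',onplane("top",np.array([[93,148],[258,82],[305,192],[140,260]])/5+[230,190],.039).mean(0))
```

```text
[ 0.47989404 -0.12205682  0.36719562] [-3.14104392e+00 -2.79203115e-04  1.96303535e+00] 4.8
carton top 12686 [ 0.441 -0.025  0.037] (array([442.2, -28.5]), 82.1, 122.4, 'long-axis deg', np.float32(-67.6))
white 7912 [ 0.4358 -0.0127  0.0368] (array([438. , -18.3]), 82.0, 100.3, 'long-axis deg', np.float32(-67.5)) [ 22 233] [140 327]
top crop centre [ 0.4381153  -0.02934287  0.039     ]
```

View pics/w3.png

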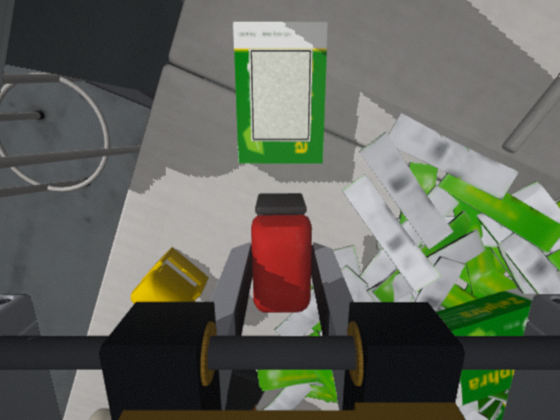

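The wrist view shows the whole empty label, with corners at about (251,51), (312,50), (309,139) and (253,139). The held stamp's foot is at (281,203). I'll compute the label centre and how far the stamp is offset in the grip.

Run:
```python
from h import *
z=np.load("w3.npz");im,d,P,T,K=[z[k] for k in ('im','d','P','T','K')]
g=cv2.cvtColor(im,cv2.COLOR_RGB2HSV)
w=np.zeros(d.shape,bool);w[53:138,246:318]=True
w&=(g[...,1]<60)&(g[...,2]>120)
m=comps(w,1500)[0];print(m.sum(),np.argwhere(m).min(0),np.argwhere(m).max(0))
# intersect label pixels with plane z=.039
v,u=np.nonzero(m);r=np.c_[u,v,np.ones(len(u))]@np.linalg.inv(K).T@T[:3,:3].T;C=T[:3,3];X=C+r*((.039-C[2])/r[:,2])[:,None]
print('plane',rect(X[:,:2]),'depth',rect(P[m][:,:2]))
W=np.linalg.inv(T)
from station import telemetry
o=telemetry.get_obs();R=Ro.from_euler('xyz',o['eef_rot']).as_matrix();Q=(P-o['ee_pos'])@R
rm=redmask(im);rm[:200]=False;q=Q[rm&(d>0)];q=q[(q[:,2]>.17)&(q[:,2]<.21)&(abs(q[:,1])<.03)]
top=q[q[:,2]<.184]
print('cap tool',np.percentile(top,[1,99],axis=0).round(4),'all',np.percentile(q,[1,99],axis=0).round(4))
k=np.zeros(d.shape,bool);k[193:215,255:307]=True;b=Q[k&(d>0)];b=b[(b[:,2]<.3)&(b[:,2]>.19)];print('foot tool',len(b),np.percentile(b,[1,50,99],axis=0).round(4))
```

```text
5021 [ 53 248] [137 312]
plane (array([442.1, -28.8]), 56.5, 71.8, 'long-axis deg', np.float32(-67.5)) depth (array([442. , -28.6]), 57.0, 72.6, 'long-axis deg', np.float32(-67.4))
cap tool [[-0.0243 -0.0113  0.1789]
 [ 0.0225  0.0165  0.1839]] all [[-0.0248 -0.0137  0.1789]
 [ 0.0271  0.0184  0.2011]]
foot tool 1048 [[ 0.0168 -0.0147  0.2191]
 [ 0.0272  0.0021  0.2267]
 [ 0.0278  0.0179  0.2585]]
```

jog_arm(rows=[{"gripper": 0.02,"slide": [0.04,0,0],"spin": 0},{"gripper": 0.02,"slide": [0.08,0,0],"spin": 0},{"gripper": 0.02,"slide": [0.102,0,0.02],"spin": 0},{"gripper": 0.02,"slide": [0.102,0,0.05],"spin": 0},{"gripper": 0.02,"slide": [0.102,0,0.06],"spin": 0},{"gripper": 0.02,"slide": [0.102,0,0.06],"spin": 0},{"gripper": 0.02,"slide": [0.102,0,0.06],"spin": 0}])

```text
time_s: 5.55
ee_pos: [0.4411, -0.0281, 0.3084]
eef_rot: [3.141, 0.0, 1.963]
force: [0.7, 0.1, -0.8]
grip_width: 0.0347
grip_force: 44.9
```

Run:
```python
from h import *
from station import telemetry
o=telemetry.get_obs();print(o['ee_pos'],o['eef_rot'],o['force'])
im,d=cams.camera("side");c1=im[120:290,160:360,::-1]
o,im,d,P,T,K=wrist();c2=im[60:330,180:390,::-1]
cv2.imwrite("pics/p4.png",np.hstack([cv2.resize(c1,(480,408)),cv2.resize(c2,(317,408))]))
```

```text
[ 0.44113031 -0.02813887  0.30838985] [3.14110702e+00 3.39636906e-04 1.96251002e+00] [ 0.71658912  0.07085499 -0.84278255]
```

View pics/p4.png

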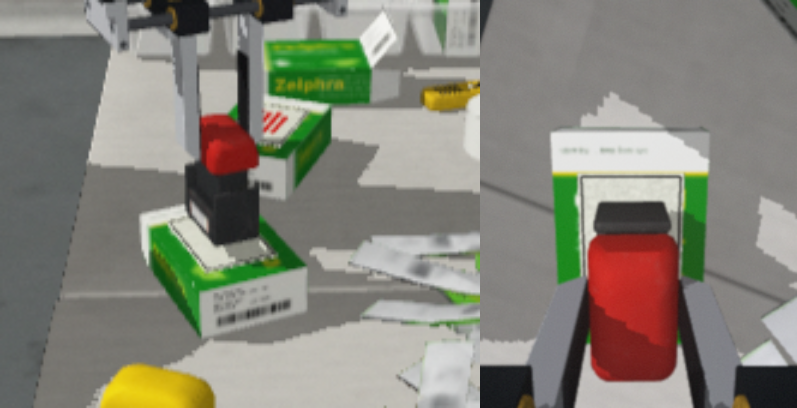

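The crops show the stamp squared over the label: foot centre at crop x≈632, label centre at x≈631. The other carton is clear. I'll lower it to contact gently.

jog_arm(rows=[{"gripper": 0.02,"slide": [0,0,0.004],"spin": 0},{"gripper": 0.02,"slide": [0,0,0.008],"spin": 0},{"gripper": 0.02,"slide": [0,0,0.011],"spin": 0},{"gripper": 0.02,"slide": [0,0,0.014],"spin": 0},{"gripper": 0.02,"slide": [0,0,0.014],"spin": 0}])

```text
time_s: 6.15
ee_pos: [0.4406, -0.0275, 0.2936]
eef_rot: [-3.141, 0.0, 1.964]
force: [-3.3, 0.3, 7.3]
grip_width: 0.0345
grip_force: 44.9
```

jog_arm(rows=[{"gripper": 0.02,"slide": [0,0,0.002],"spin": 0},{"gripper": 0.02,"slide": [0,0,0.004],"spin": 0},{"gripper": 0.02,"slide": [0,0,0.006],"spin": 0},{"gripper": 0.02,"slide": [0,0,0.008],"spin": 0},{"gripper": 0.02,"slide": [0,0,0.008],"spin": 0}])

```text
time_s: 6.65
ee_pos: [0.4405, -0.0275, 0.286]
eef_rot: [-3.141, 0.0, 1.964]
force: [-6.5, -0.7, 10.8]
grip_width: 0.0346
grip_force: 44.9
```

jog_arm(rows=[{"gripper": 0.02,"slide": [0,0,0.001],"spin": 0},{"gripper": 0.02,"slide": [0,0,0.002],"spin": 0},{"gripper": 0.02,"slide": [0,0,0.003],"spin": 0},{"gripper": 0.02,"slide": [0,0,0.003],"spin": 0}])

```text
time_s: 7.05
ee_pos: [0.4405, -0.0275, 0.2832]
eef_rot: [-3.141, 0.0, 1.964]
force: [-7.8, -0.2, 13.5]
grip_width: 0.0346
grip_force: 45.0
```

jog_arm(rows=[{"gripper": 0.02,"slide": [0,0,0.0005],"spin": 0},{"gripper": 0.02,"slide": [0,0,0.001],"spin": 0},{"gripper": 0.02,"slide": [0,0,0.0015],"spin": 0},{"gripper": 0.02,"slide": [0,0,0.0015],"spin": 0}])

```text
time_s: 7.45
ee_pos: [0.4405, -0.0275, 0.2821]
eef_rot: [-3.141, 0.0, 1.964]
force: [-9.0, -0.3, 17.9]
grip_width: 0.0346
grip_force: 45.0
```

Run:
```python
from h import *
from station import telemetry
o=telemetry.get_obs();print(o['force'],o['moment'],o['qpos'])
im,d=cams.camera("side");c1=im[120:290,160:360,::-1]
im,d=cams.camera("top");P=cloud("top",d)
sub=(abs(P[...,2]-.039)<.006)&(P[...,0]>.35)&(P[...,0]<.53)&(P[...,1]>-.12)&(P[...,1]<.07)&(d>0)
for m in comps(sub,100): print('carton',m.sum(),rect(P[m][:,:2]))
o,im,d,P,T,K=wrist();c2=im[60:330,180:390,::-1]
sub=(abs(P[...,2]-.039)<.007)&(P[...,0]>.35)&(P[...,0]<.53)&(P[...,1]>-.12)&(P[...,1]<.07)&(d>0)
for m in comps(sub,800): print('carton w',m.sum(),rect(P[m][:,:2]))
q=(P-o['ee_pos'])@Ro.from_euler('xyz',o['eef_rot']).as_matrix();rm=redmask(im)&(d>0)
q=q[rm];q=q[(q[:,2]>.17)&(q[:,2]<.21)&(abs(q[:,1])<.03)];print(np.percentile(q,[1,99],axis=0).round(4))
cv2.imwrite("pics/p5.png",np.hstack([cv2.resize(c1,(480,408),interpolation=cv2.INTER_CUBIC),cv2.resize(c2,(317,408))]))
```

```text
[-9.03788048 -0.2739748  17.89452848] [-0.18367457  1.77251361 -0.00316108] [-1.45317762e-01  2.14233787e-01  1.94441373e+00 -4.21674893e-04
  9.83054142e-01 -5.38225980e-01]
carton w 8013 (array([434.4,  -9.5]), 82.4, 80.9, 'long-axis deg', np.float32(22.4))
[[-0.0248 -0.0139  0.1789]
 [ 0.0269  0.0183  0.2011]]
```

View pics/p5.png

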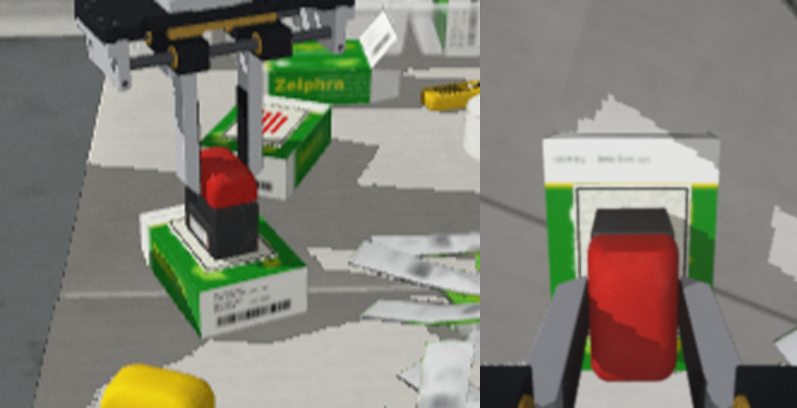

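The crops show the red cap sunk into the body, the foot fully inside the label, and the carton in place. I'll ease the sideways load slightly and add a little push for margin.

jog_arm(rows=[{"gripper": 0.02,"slide": [0.0002,-0.0005,0.0005],"spin": 0},{"gripper": 0.02,"slide": [0.0004,-0.0009,0.001],"spin": 0},{"gripper": 0.02,"slide": [0.0004,-0.0009,0.001],"spin": 0},{"gripper": 0.02,"slide": [0.0004,-0.0009,0.001],"spin": 0},{"gripper": 0.02,"slide": [0.0004,-0.0009,0.001],"spin": 0}])

```text
time_s: 8.1
ee_pos: [0.4399, -0.0275, 0.2819]
eef_rot: [3.14, 0.001, 1.964]
force: [-9.3, 0.1, 26.1]
grip_width: 0.0347
grip_force: 45.0
```

jog_arm(rows=[{"gripper": 0.02,"slide": [0,0,0],"spin": 0},{"gripper": 0.02,"slide": [0,0,0],"spin": 0},{"gripper": 0.02,"slide": [0,0,0],"spin": 0},{"gripper": 0.02,"slide": [0,0,0],"spin": 0}])

```text
time_s: 8.5
ee_pos: [0.4399, -0.0275, 0.2819]
eef_rot: [3.14, 0.001, 1.964]
force: [-8.7, -0.1, 27.6]
grip_width: 0.0345
grip_force: 45.0
```

```bash
python3 -c "
from station import workorder,telemetry
print(telemetry.get_obs()['force']);print(workorder.hand_in())"
```

```text
[-8.72929407 -0.11854072 27.57621538]
the job is handed in; nothing more can be done
None
```

I handed the job in at 8.5 s with the stamp standing squared up inside the empty label and its cap held fully down at about 28 N; the hand-in returned no verdict.

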